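Check the lid spring of a bench-top centrifuge

TASK

The centrifuge's lid spring is to be checked: first take the small thin-walled glass jar off the lid with a light grip (30 N or less) and set it down softly, upright, in the shallow steel tray. Then raise the lid by its pull to a good 5 degrees past its balance point, without letting it swing up to its open stop, ease it back, never letting it fly or drop, and finish while still holding it steady just below the balance point (about 3 to 13 degrees below), where it would fall shut if let go. Disturb nothing else on the bench.

Things in the scene. Friction and masses are not known exactly. Their poses are not given: they have to be found in the camera images.
- jar_mid (a point): Centre (half-way up) of the sample jar: upright closed amber glass jar with white cap and paper label, 48 mm across, 70 mm tall, about 60 to 130 g. It stands on the shut lid of the centrifuge at the start. Squeezed with more than about 50 N a side it breaks. The other amber glass things are larger: this is the smallest, and the only thing on the lid.
- tray_floor (a point): Centre of the inner floor (4 mm above the bench) of the fixed shallow steel tray, 170 mm along its x, 150 mm along its y, walls 4 mm thick, rim 14 mm above the bench. It lies to the left or to the right of the centrifuge.
- lid (a joint): Opening angle of the lid (rad): 0 shut and level, 1.5 at its open stop. The hinge is free of friction and has a counterbalance spring. The balance point is at 0.90 rad (52 degrees): below it the lid falls shut, above it the lid swings open by itself. The net push at the pull is about 1 N shut and a few tenths of a newton within 0.2 rad of the balance point, so the pull must be held both ways (pinched).
- lid_pull (a point): Centre of the lid's pull: a grey plastic barrel, 22 mm in diameter, 28 mm long, its axis parallel to the hinge, on a 14 mm wide neck in the middle of the lid's front edge, in the lid's mid-plane; the barrel's centre stands 32 mm out from the edge. 111 mm above the bench when shut. The ends of the barrel are flat: pinched on them from above, with the fingers closing along the hinge direction, the barrel can turn between the pads as the lid swings.
- lid_hinge (a point): Middle of the lid's hinge axis, along the back (far) edge of the centrifuge, 111 mm above the bench. The pull moves on a circle of 242 mm radius about this level axis: shut it lies level from the hinge towards the robot (-x of this frame), and goes up and away from the robot as the lid opens. This point's y axis is the hinge direction and its frame does not turn with the lid.
- machine: The fixed centrifuge: white plastic housing 210 mm deep (its x), 230 mm wide (its y), 105 mm high, with a grey lid 12 mm thick on top (upper face 117 mm above the bench) covering it fully. Origin under its centre on the bench; its front, with the pull, faces the robot (-x), give or take 0.25 rad.
- rack: Bystander: white tube rack 100 x 160 mm, 94 mm high with its tubes, on the side of the centrifuge opposite the tray. Origin under its centre.
- reagent: Bystander: amber bottle 60 mm across, 150 mm tall. Origin under its centre.
- pot: Bystander: amber jar 68 mm across, 85 mm tall. Origin under its centre.
- beaker: Bystander: open glass beaker 72 mm across, 95 mm tall. Origin under its centre.
- timer: Bystander: white timer 50 x 70 mm, 22 mm high. Origin under its centre.

How it is judged:
By the outcome, as a careful person would: the job done as asked, in the order asked, and still so for the second after the job is handed in, while the arm keeps its last pose, push and grip.
It also fails if it takes over 64 s, if anything falls off the work surface, if the arm or the gripper's body presses on something with over 40 N, if the wrist force passes 120 N, or if a joint passes its speed limit or range.

ROBOT

A 6-joint arm with a two-finger parallel gripper is mounted at the origin on the work surface. World frame = base frame: x ahead of the robot, y to its left, z up, the work surface at z = 0. Lengths are in m, angles in rad, forces in N, time in s.
With the tool pointing down it reaches from about 0.375 to 0.9 m from the base axis. Payload 3.1 kg.
Tool frame: the origin (TCP) lies at the centre of the arm's flange, where the gripper is bolted on; the fingertips stand 173 mm ahead of it and the grasp point (between the pads) lies 155 mm ahead of it (tip_extent is the distance from the TCP to the fingertips, in m); z points along the fingers, y is the direction in which the jaws open and shut (so a half turn about z gives the same grasp; the last joint's range is limited). The gripper opens to 85 mm and grips with 20 to 120 N. Pads are 22 mm wide; open, the fingers measure 114 mm over their backs; the gripper's body (76 mm by 85 mm) begins 54 mm behind the grasp point. The pads swing forward as they close: fully open they stand 13 mm farther back than shut.
Start: joints at [0.987, 0.527, 1.433, -0, 1.181, -0.178], TCP at [0.247, 0.574, 0.405] pointing down, gripper open.
Joint ranges: [-3.08, 3.08], [-0.75, 2.2], [0.22, 2.44], [-1.43, 4.57], [0, 2.65], [-2.85, 2.85]. Speed limits (rad/s): [2.79, 2.79, 3.14, 3.14, 3.14, 3.14].

INTERFACE

Orientations are given as a unit quaternion [x, y, z, w].
In Python, from station import sense, snapshot, sign_off, tip_extent gives the robot as it stands. The module is installed in compiled form; this text tells all that it offers.
- The arm moves only by the tool servo_tool, never from a script. Its argument "rows" is a list of rows, each a list of 3 entries, a list of its own where there are three numbers: the shift along the tool's x, y, z in mm, then the turn about the tool's z in degrees, then the opening, from -1 (shut) to 1 (fully open), so that 0 is half open. A call has 1 to 8 rows; each row is the pose to reach, as a shift and turn from the pose measured when the call began, along the tool's axes at that moment; what a row does not reach only later rows make up. A row lasts 1/10 s, in which the tool goes at most 50 mm and 8.59 degrees, less where a joint would pass 70% of its speed; a pose out of reach is approached as far as the arm can. A call with a gripper value outside its range is refused whole. The fingers move at their own pace and stop on an object; "force" is the grip in N (left out, the last holds). Time passes only in rows, so rows that repeat a pose let the fingers close. It gives the time, the measured TCP pose, the force and the opening at its end, in the units of the state.
- sense(): the state, without advancing time (a new reading comes with each control period).
- snapshot(name): name is "side" or "top" or "wrist"; returns a dict with "image" (400x640x3 uint8, blue, green, red), "z_map" (400x640 float32, m along the optical axis (not along the pixel's ray), 0 where there is no reading), "vertical_fov" (degrees; the focal length in pixels is half the picture's height over the tangent of half this angle, whatever the lens; pixels are square), "cx", "cy" (the principal point, pixels), "k1" (the pictures are not rectified: a ray, as slopes to the right and down, at radius r is drawn at 1 + k1 r^2 times it, then the intrinsics apply), "cam_to_world" (4x4, takes a point from camera to world coordinates). Camera axes: x right, y down, z forward; pixel columns grow to the right and rows downward; lengths in m; the calibration is good to about 2 mm. A picture is of the moment at which its call begins.
- sign_off(): hands the job in, once; it reports no verdict.
The state is a dict: "t": time; "q": joint angles; "qd": joint speeds; "tau": joint torques, N m; "tcp_pos": TCP position; "tool_rot": TCP orientation; "force": force on the tool from outside, world axes, zero at the start; "ft_torque": the same for the moment, N m; "finger_gap": opening from 0.0 (shut) to 1.0 (fully open).
Only numpy, scipy, OpenCV 4.12 (cv2) and the standard library are available. Lean on these libraries where they do the work, as an engineer would, in place of code of your own. Each camera call takes 0.05 s, during which the arm holds its last target. There are 200 camera calls.

## Working session

There is one attempt and no reset: what is moved stays moved. The work goes in short steps, Python scripts to look and compute and a tool call to move; the robot and the scene stay as the last step left them, time stands still between calls to the robot, and variables do not carry over. Pictures are saved under pics/ and viewed, about 8 in all and at most 12, crops included, and the job is handed in when it is done.

Besides the shell and the picture viewer there is one more tool, called after ">>>" as name(argument=value, ...), one argument or row to a line, values as JSON. servo_tool: Moves the arm, as the interface text tells. Its arguments: {"type":"object","properties":{"rows":{"type":"array"},"force":{"type":"number"}},"required":["rows"]}

```bash
mkdir -p pics; cat > h.py <<'E'
import numpy as np, cv2
from station import sense, snapshot, sign_off, tip_extent
def world(s):
    "per-pixel world points from z_map"
    h,w=s["z_map"].shape; f=h/2/np.tan(np.radians(s["vertical_fov"])/2)
    K=np.array([[f,0,s["cx"]],[0,f,s["cy"]],[0,0,1.]]); 
    uv=np.stack(np.meshgrid(np.arange(w),np.arange(h)),-1).reshape(-1,1,2).astype(np.float64)
    n=cv2.undistortPoints(uv,K,np.array([s["k1"],0,0,0,0.])).reshape(h,w,2)
    z=s["z_map"]; P=np.dstack([n*z[...,None],z]); M=np.array(s["cam_to_world"])
    W=P@M[:3,:3].T+M[:3,3]; W[z==0]=np.nan
    return W
E
python3 - <<'E'
from h import *
for n in("top","side"):
    s=snapshot(n); cv2.imwrite(f"pics/{n}0.png",s["image"]); np.savez(f"{n}0.npz",**s)
    print(n,s["vertical_fov"],s["cx"],s["cy"],s["k1"],np.round(s["cam_to_world"],3).tolist())
print(sense())
E
```

```text
top 52.872640703407676 312.1168126795577 193.83529748450007 0.02939513792113787 [[-0.092, -0.967, 0.236, 0.27], [-0.996, 0.09, -0.019, 0.016], [-0.003, -0.237, -0.971, 1.299], [0.0, 0.0, 0.0, 1.0]]
side 48.25040041510727 321.54164609394184 195.40860321517854 -0.022987986690765322 [[0.797, -0.387, 0.463, -0.045], [-0.604, -0.505, 0.617, -0.76], [-0.005, -0.771, -0.636, 0.888], [0.0, 0.0, 0.0, 1.0]]
{'t': 0.1, 'q': array([ 9.86530256e-01,  5.28357517e-01,  1.43378939e+00, -4.02911711e-05,
        1.18141422e+00, -1.78499781e-01]), 'qd': array([-0.0001164 , -0.00270319, -0.00337856,  0.00028795,  0.00340951,
       -0.00067406]), 'tau': array([ 4.52790327e-04, -4.43306172e+01, -1.78586394e+01, -1.68991828e-04,
        3.93335955e-03, -2.46211670e-05]), 'tcp_pos': array([0.24649999, 0.57398937, 0.40383594]), 'tool_rot': array([ 2.01486569e-01,  9.79490783e-01, -9.20452866e-04, -3.49045189e-04]), 'force': array([-0.67123337,  0.4579737 , -1.12807403]), 'ft_torque': array([-0.01081031, -0.00471857,  0.0103522 ]), 'finger_gap': 1.0016523423244392}
```

View pics/top0.png

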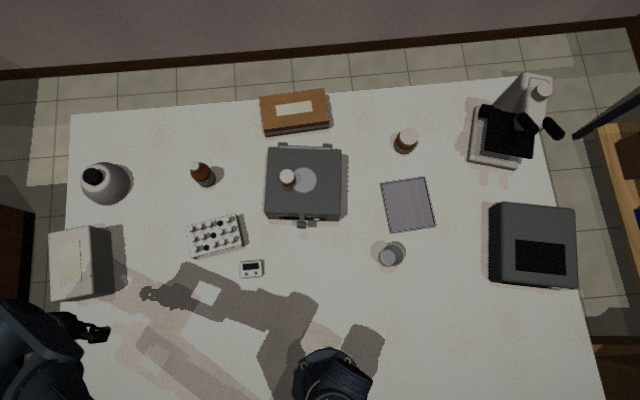

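View pics/side0.png

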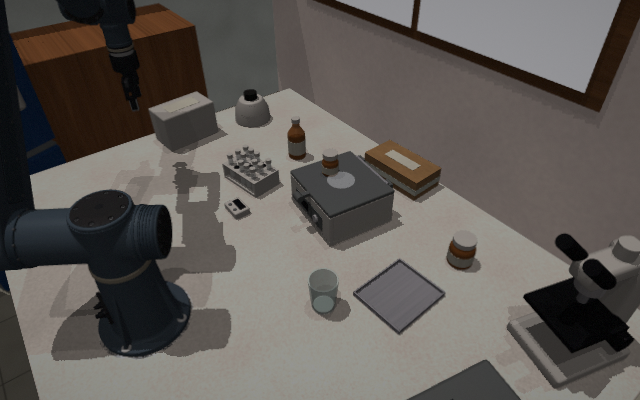

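The top view shows the centrifuge at about (303,183), with the jar on its lid at (287,178) and the pull at (302,223). The tray is at (408,205), the beaker at (391,254), the pot at (405,140) and the rack at (215,235). The side view agrees. Next I'll measure positions from the depth map.

```bash
python3 - <<'E'
from h import *
s=dict(np.load("top0.npz")); W=world(s); Z=W[...,2]
def box(u0,u1,v0,v1):
    m=np.zeros(Z.shape,bool); m[v0:v1,u0:u1]=1; return m
def rect(m,name):
    p=W[m]; r=cv2.minAreaRect(p[:,:2].astype(np.float32)*1000); print(name,m.sum(),np.round(r[0],1),np.round(r[1],1),round(r[2],2),"z",np.round(np.percentile(p[:,2],[5,50,95]),4))
b=box(255,350,135,235)
rect(b&(abs(Z-.117)<.008)&box(262,345,148,222),"lid")
rect(b&(Z>.170),"jar cap")
m=box(290,314,218,230); print("pull z\n",np.round(Z[216:232,290:316:2]*1000).astype(int))
rect(box(292,314,219,230)&(Z>.1),"pull")
rect(box(375,440,172,238)&(Z<.03)&(s["image"].mean(2)<135),"tray")
rect(box(370,412,235,272)&(Z>.085),"beaker"); rect(box(390,420,120,158)&(Z>.06),"pot")
rect(box(185,245,205,262)&(Z>.05),"rack")
s2=dict(np.load("side0.npz")); W=world(s2); Z=W[...,2]
rect(box(318,342,145,160)&(Z>.175),"jar cap side")
rect(box(288,395,150,220)&(abs(Z-.117)<.006),"lid side")
m=box(295,325,185,232); 
m2=m&(Z>.098)&(Z<.13)&(W[...,0]<.6); rect(box(350,450,255,335)&(Z<.02)&(s2["image"].mean(2)<135),"tray side")
v=cv2.resize(s2["image"][175:235,285:345],None,fx=8,fy=8,interpolation=cv2.INTER_NEAREST);cv2.imwrite("pics/c.png",v)
E
```

```text
lid 4705 [593.8  16.4] [230.7 235.2] 83.2 z [0.1122 0.1161 0.12  ]
jar cap 184 [601.8  60.9] [40.6 41.3] 86.69 z [0.1778 0.1857 0.1897]
pull z
 [[                  74                   78                   79
                    79                   80                  113
                   119                  112                   81
                    77                   78                   77
                    80]
 [                  66                   63                   67
                    67                   68                  115
                   116                  114                   69
                    70                   73                   72
                    72]
 [                  46                   41                   46
                    53                   50                  115
                   115                  116                   54
                    54                   53                   49
                    65]
 [                   6                    7                   11
                    13                 
[... 3516 characters left out ...]
    0                   -3                   -5
                    -3]]
pull 78 [472.2  32. ] [26.8 25.8] 85.36 z [0.1116 0.1187 0.123 ]
tray 2491 [ 523.1 -319.2] [178.5 158.7] 3.61 z [-0.0012  0.0037  0.0125]
beaker 123 [ 356.9 -228.1] [69.1 68. ] 85.34 z [0.0868 0.0939 0.0981]
pot 307 [ 728.1 -333.7] [57.9 59.5] 81.11 z [0.0634 0.0837 0.088 ]
rack 1666 [470.2 308.9] [103.5 163.6] 9.55 z [0.0517 0.0567 0.0949]
jar cap side 139 [598.6  57.5] [40.2 40.7] 59.7 z [0.1766 0.1833 0.1859]
lid side 3472 [588.1  14.5] [232.8 266.5] 82.83 z [0.1118 0.1143 0.117 ]
tray side 3928 [ 558.8 -315.4] [325.3 165.1] 4.31 z [-0.0016  0.0021  0.0115]<stdin>:10: RuntimeWarning: invalid value encountered in cast
```

```bash
cat >> h.py <<'E'
from scipy.spatial.transform import Rotation as R
def go(x,y,z,jaw=83.2):
    "tool-frame shift (mm) and turn (deg) to bring TCP there, jaw axis at given world angle"
    s=sense(); M=R.from_quat(s["tool_rot"]); d=M.inv().apply(np.array([x,y,z])-s["tcp_pos"])*1000
    ty=M.apply([0,1,0]); a=np.degrees(np.arctan2(ty[1],ty[0])); t=(a-jaw+90)%180-90
    print("t",round(s["t"],2),"shift",np.round(d,1),"turn",round(t,2),"tcp",np.round(s["tcp_pos"],4),"F",np.round(s["force"],2),"gap",round(s["finger_gap"],3),"q",np.round(s["q"],2))
E
python3 -c "
from h import *
go(.600,.059,.40)"
```

```text
t 0.1 shift [-528.1 -333.6    4.3] turn -16.45 tcp [0.2465 0.574  0.4038] F [-0.67  0.46 -1.13] gap 1.002 q [ 0.99  0.53  1.43 -0.    1.18 -0.18]
```

>>> servo_tool(
  rows=[
    [[-20,-12,0],-1,1],
    [[-55,-35,0],-2,1],
    [[-95,-60,0],-4,1],
    [[-135,-85,0],-6,1],
    [[-175,-110,0],-8,1],
    [[-215,-135,0],-10,1],
    [[-255,-160,0],-13,1],
    [[-290,-185,0],-16.5,1],
  ],
)

```text
t: 0.9
tcp_pos: [0.441, 0.2877, 0.4039]
tool_rot: [0.058, 0.998, -0.001, -0.0]
force: [1.0, 0.5, -0.6]
finger_gap: 1.0
```

```bash
python3 -c "
from h import *
go(.600,.059,.40)"
```

```text
t 0.9 shift [-184.4 -208.8    4.1] turn 0.16 tcp [0.441  0.2877 0.4039] F [ 1.01  0.53 -0.61] gap 1.0 q [ 0.37  0.4   1.68 -0.    1.07 -1.09]
```

>>> servo_tool(
  rows=[
    [[-25,-29,0],0,1],
    [[-55,-62,0],0,1],
    [[-90,-100,0],0,1],
    [[-122,-138,0],0,1],
    [[-152,-172,0],0,1],
    [[-175,-197,2],0,1],
    [[-184,-209,4],0,1],
    [[-184,-209,4],0,1],
  ],
)

```text
t: 1.7
tcp_pos: [0.6, 0.0573, 0.3992]
tool_rot: [0.059, 0.998, -0.001, -0.001]
force: [0.0, 0.9, -0.1]
finger_gap: 0.996
```

```bash
python3 - <<'E'
from h import *
go(.600,.059,.40)
s=snapshot("wrist"); cv2.imwrite("pics/w1.png",s["image"]); np.savez("w1.npz",**s); W=world(s); Z=W[...,2]
print(np.round(s["cam_to_world"],3).tolist())
m=(Z>.177)&(Z<.196); p=W[m]
if m.sum():
    r=cv2.minAreaRect(p[:,:2].astype(np.float32)*1000); v,u=np.where(m); print("cap",m.sum(),r,np.median(p[:,2]),u.min(),u.max(),v.min(),v.max())
m=(abs(Z-.117)<.005); p=W[m]; print("lid",cv2.minAreaRect(p[:,:2].astype(np.float32)*1000),np.median(p[:,2]))
E
```

```text
t 1.7 shift [ 0.2  1.7 -0.8] turn -0.0 tcp [0.6    0.0573 0.3992] F [ 0.05  0.85 -0.11] gap 0.996 q [-0.09  0.5   1.5  -0.    1.14 -1.54]
[[0.118, 0.951, 0.286, 0.526], [0.993, -0.112, -0.036, 0.065], [-0.002, 0.288, -0.958, 0.37], [0.0, 0.0, 0.0, 1.0]]
cap 4035 ((601.1502075195312, 62.31500244140625), (42.53713607788086, 42.30827331542969), 27.665605545043945) 0.187965792920342 293 365 194 266
lid ((591.89794921875, 17.641250610351562), (230.093505859375, 270.0968322753906), 82.41105651855469) 0.1181272299902624
```

View pics/w1.png

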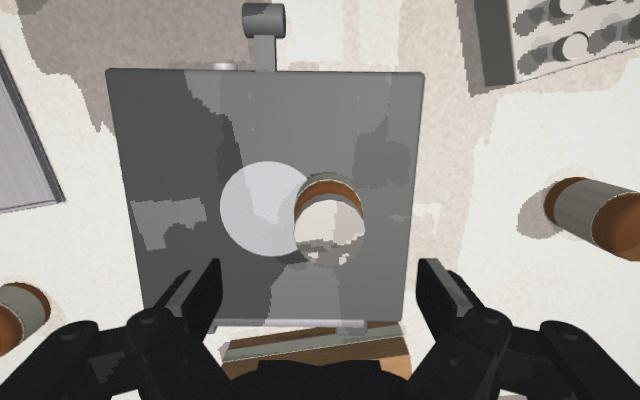

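The wrist view shows the jar cap at (329,230), between the open jaws, and the pull at (264,20). The lid's front edge runs from (107,70) to (424,73). The cap measures (0.601, 0.062), which agrees with the earlier reading.

```bash
python3 - <<'E'
from h import *
s=dict(np.load("w1.npz")); W=world(s); Z=W[...,2]
uu,vv=np.meshgrid(np.arange(640),np.arange(400))
m=(vv<44)&(uu>235)&(uu<292)&(Z>.1)
p=W[m]; print("pull",m.sum(),cv2.minAreaRect(p[:,:2].astype(np.float32)*1000),np.percentile(p[:,2],[5,50,95]))
# lid front edge: per column the topmost row with lid height
E=[]
for u in list(range(125,210))+list(range(300,410)):
    v=np.where(abs(Z[:200,u]-.117)<.007)[0]
    if len(v): E.append(W[v[0],u,:2])
E=np.array(E); l=cv2.fitLine(E.astype(np.float32),cv2.DIST_HUBER,0,.001,.001).ravel(); print("front edge dir",np.degrees(np.arctan2(l[1],l[0])),l)
c=[]
for v in (90,110,130,150):
    u=np.where((abs(Z[v]-.117)<.007)&(uu[v]<430))[0]; c.append((W[v,u[0],:2]+W[v,u[-1],:2])/2); print(c[-1],np.linalg.norm(W[v,u[0],:2]-W[v,u[-1],:2]))
go(.601,.061,.303)
E
```

```text
pull 1605 ((470.86248779296875, 33.442413330078125), (27.8809814453125, 25.584548950195312), 83.35543823242188) [0.11452789 0.12083035 0.12331562]
front edge dir 82.515686 [0.13025464 0.9914806  0.50523573 0.0634689 ]
[0.51436089 0.02804846] 0.2265737445822907
[0.52815397 0.02670787] 0.22770038025765124
[0.54238306 0.0240714 ] 0.2281672481026509
[0.55712671 0.02222327] 0.22732835846766766
t 1.75 shift [-1.9  2.6 96.3] turn 0.08 tcp [0.5991 0.0587 0.3993] F [-0.26  0.57 -0.23] gap 1.0 q [-0.09  0.5   1.5  -0.    1.15 -1.54]
```

>>> servo_tool(
  rows=[
    [[-1,1,15],0,1],
    [[-2,2,35],0,1],
    [[-2,3,55],0,1],
    [[-2,3,74],0,1],
    [[-2,3,88],0,1],
    [[-2,3,95],0,1],
    [[-2,3,96],0,1],
    [[-2,3,96],0,1],
  ],
  force=25,
)

```text
t: 2.55
tcp_pos: [0.6012, 0.0618, 0.3038]
tool_rot: [0.058, 0.998, -0.0, -0.001]
force: [0.4, -0.0, 0.2]
finger_gap: 0.997
```

>>> servo_tool(
  rows=[
    [[0,0,0],0,0.7],
    [[0,0,0],0,0.5],
    [[0,0,0],0,0.35],
    [[0,0,0],0,0.25],
    [[0,0,0],0,0.18],
    [[0,0,0],0,0.14],
    [[0,0,0],0,0.1],
    [[0,0,0],0,0.06],
  ],
  force=25,
)

```text
t: 3.35
tcp_pos: [0.6012, 0.0619, 0.3041]
tool_rot: [0.058, 0.998, -0.0, -0.001]
force: [-1.1, 1.7, 2.3]
finger_gap: 0.554
```

```bash
python3 - <<'E'
from h import *
go(.601,.061,.40); s=snapshot("wrist"); cv2.imwrite("pics/w2.png",s["image"])
E
```

```text
t 3.35 shift [  0.4  -1.  -95.9] turn 0.11 tcp [0.6012 0.0619 0.3041] F [-1.09  1.74  2.27] gap 0.554 q [-0.08  0.63  1.57 -0.    0.94 -1.54]
```

>>> servo_tool(
  rows=[
    [[0,0,0],0,-0.1],
    [[0,0,0],0,-0.3],
    [[0,0,0],0,-0.3],
    [[0,0,-3],0,-0.3],
    [[0,0,-8],0,-0.3],
    [[0,0,-15],0,-0.3],
    [[0,0,-22],0,-0.3],
    [[0,0,-30],0,-0.3],
  ],
  force=25,
)

```text
t: 4.2
tcp_pos: [0.6013, 0.0619, 0.3347]
tool_rot: [0.058, 0.998, -0.0, -0.001]
force: [-0.1, 0.4, -1.0]
finger_gap: 0.552
```

```bash
python3 - <<'E'
from h import *
go(.523,-.319,.38); s=snapshot("wrist"); cv2.imwrite("pics/w3.png",s["image"])
E
```

```text
t 4.2 shift [  33.5 -387.5  -44.8] turn 0.11 tcp [0.6013 0.0619 0.3347] F [-0.08  0.43 -1.  ] gap 0.552 q [-0.08  0.59  1.55 -0.    1.01 -1.54]
```

View pics/w3.png

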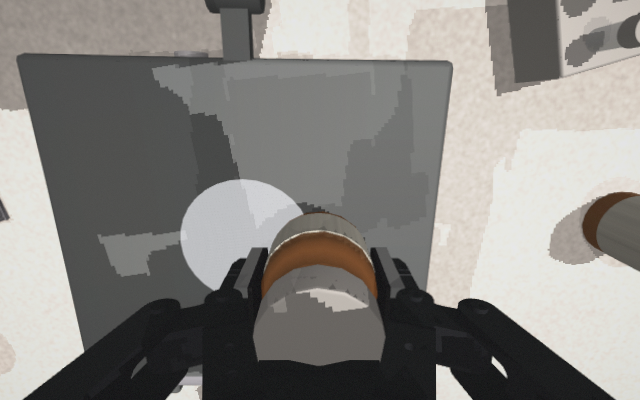

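The jar is held upright between the pads at (320,290) and is clear of the lid. I'll carry it to the tray now.

>>> servo_tool(
  rows=[
    [[0,-4,-6],0,-0.3],
    [[2,-18,-15],0,-0.3],
    [[4,-40,-25],0,-0.3],
    [[7,-70,-35],0,-0.3],
    [[10,-105,-42],0,-0.3],
    [[13,-140,-45],0,-0.3],
    [[16,-175,-45],0,-0.3],
    [[19,-210,-45],0,-0.3],
  ],
)

```text
t: 5.05
tcp_pos: [0.5575, -0.1466, 0.3823]
tool_rot: [0.059, 0.998, -0.001, 0.001]
force: [0.9, 0.1, -1.3]
finger_gap: 0.554
```

```bash
python3 -c "
from h import *
go(.523,-.319,.38)"
```

```text
t 5.05 shift [  14.1 -175.2    2.5] turn 0.09 tcp [ 0.5575 -0.1466  0.3823] F [ 0.93  0.07 -1.26] gap 0.554 q [-0.45  0.49  1.58 -0.    1.07 -1.9 ]
```

>>> servo_tool(
  rows=[
    [[3,-35,2],0,-0.3],
    [[6,-72,2],0,-0.3],
    [[9,-107,2],0,-0.3],
    [[11,-138,2],0,-0.3],
    [[13,-160,2],0,-0.3],
    [[14,-172,2],0,-0.3],
    [[14,-175,2],0,-0.3],
    [[14,-175,2],0,-0.3],
  ],
)

```text
t: 5.85
tcp_pos: [0.5228, -0.3187, 0.3806]
tool_rot: [0.059, 0.998, -0.0, 0.001]
force: [0.2, 0.8, -1.1]
finger_gap: 0.555
```

```bash
python3 - <<'E'
from h import *
go(.523,-.319,.20); s=snapshot("top"); cv2.imwrite("pics/t4.png",s["image"][150:300,320:480].repeat(4,0).repeat(4,1))
s=snapshot("wrist"); cv2.imwrite("pics/w4.png",s["image"]); np.savez("w4.npz",**s)
E
```

```text
t 5.85 shift [ 0.000e+00 -1.000e-01  1.806e+02] turn 0.06 tcp [ 0.5228 -0.3187  0.3806] F [ 0.17  0.75 -1.12] gap 0.555 q [-0.73  0.54  1.49 -0.    1.11 -2.18]
```

View pics/w4.png

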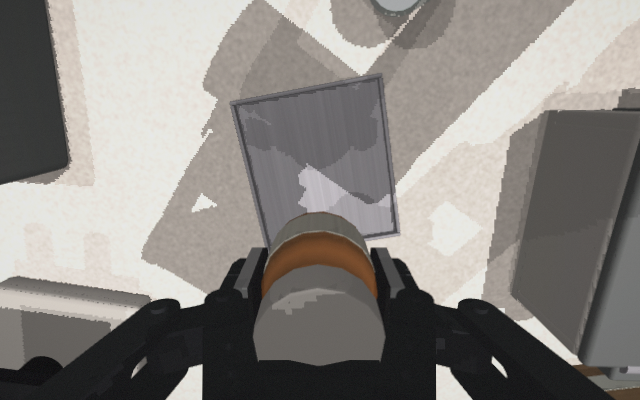

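The jar is over the tray, whose rim corners are at (232,102), (382,75), (399,235) and roughly (265,238). I'll check the tray centre by casting those corners onto the rim plane.

```bash
python3 - <<'E'
from h import *
s=dict(np.load("w4.npz")); W=world(s); M=s["cam_to_world"]
P=[]
for u,v in((232,102),(382,75),(399,235)):
    d=np.nanmedian(W[v-3:v+4,u-3:u+4],axis=(0,1))-M[:3,3]; p=M[:3,3]+d*(.014-M[2,3])/d[2]; P.append(p); print(np.round(p,4))
print("centre",(P[0]+P[2])/2,np.linalg.norm(P[0]-P[1]),np.linalg.norm(P[1]-P[2]))
E
```

```text
[ 0.4414 -0.3951  0.014 ]
[ 0.4341 -0.2478  0.014 ]
[ 0.5995 -0.2406  0.014 ]
centre [ 0.52046272 -0.31785878  0.014     ] 0.14745571235298233 0.1656207499979934
```

>>> servo_tool(
  rows=[
    [[0,0,15],0,-0.3],
    [[0,0,40],0,-0.3],
    [[0,0,70],0,-0.3],
    [[0,0,100],0,-0.3],
    [[0,0,130],0,-0.3],
    [[0,0,155],0,-0.3],
    [[0,0,172],0,-0.3],
    [[0,0,179],0,-0.3],
  ],
)

```text
t: 6.75
tcp_pos: [0.5233, -0.3161, 0.1997]
tool_rot: [0.057, 0.998, 0.001, -0.001]
force: [0.3, 0.2, -0.8]
finger_gap: 0.556
```

>>> servo_tool(
  rows=[
    [[0,0,2],0,-0.3],
    [[0,0,3],0,-0.3],
    [[0,0,4],0,-0.3],
    [[0,0,5],0,-0.3],
    [[0,0,6],0,-0.3],
    [[0,0,7],0,-0.3],
    [[0,0,7.5],0,-0.3],
    [[0,0,8],0,-0.3],
  ],
)

```text
t: 7.55
tcp_pos: [0.5232, -0.3162, 0.1917]
tool_rot: [0.057, 0.998, 0.001, -0.001]
force: [-0.2, -0.7, -0.4]
finger_gap: 0.551
```

>>> servo_tool(
  rows=[
    [[0,0,0.4],0,-0.3],
    [[0,0,0.8],0,-0.3],
    [[0,0,1.0],0,-0.3],
    [[0,0,1.0],0,-0.3],
  ],
)

```text
t: 7.95
tcp_pos: [0.5232, -0.3162, 0.1913]
tool_rot: [0.057, 0.998, 0.001, -0.001]
force: [-1.3, 1.6, 5.1]
finger_gap: 0.553
```

>>> servo_tool(
  rows=[
    [[0,0,0],0,0.05],
    [[0,0,0],0,0.1],
    [[0,0,0],0,0.14],
    [[0,0,0],0,0.2],
    [[0,0,0],0,0.3],
    [[0,0,0],0,0.5],
    [[0,0,0],0,0.7],
    [[0,0,0],0,0.7],
  ],
)

```text
t: 8.75
tcp_pos: [0.5232, -0.3162, 0.1912]
tool_rot: [0.057, 0.998, 0.001, -0.001]
force: [-0.0, -0.1, -0.5]
finger_gap: 0.852
```

>>> servo_tool(
  rows=[
    [[0,0,0],0,0.8],
    [[0,0,-5],0,0.8],
    [[0,0,-15],0,0.8],
    [[0,0,-30],0,0.8],
    [[0,0,-50],0,0.8],
    [[0,0,-80],0,0.8],
    [[0,0,-110],0,0.8],
    [[0,0,-145],0,0.8],
  ],
)

```text
t: 9.55
tcp_pos: [0.5232, -0.3161, 0.3383]
tool_rot: [0.057, 0.998, 0.001, -0.001]
force: [0.5, -0.4, 0.2]
finger_gap: 0.902
```

```bash
python3 - <<'E'
from h import *
# pinch at pull: hover
go(.470,.033,.42,83.0); s=snapshot("wrist"); cv2.imwrite("pics/w5.png",s["image"]); W=world(s); Z=W[...,2]
m=(abs(Z-.074)<.012)&(abs(W[...,0]-.523)<.06)&(abs(W[...,1]+.318)<.06); p=W[m]; print(m.sum(),cv2.minAreaRect(p[:,:2].astype(np.float32)*1000),np.percentile(p[:,2],[5,50,95]))
E
```

```text
t 9.55 shift [ 92.8 340.9 -81. ] turn 0.45 tcp [ 0.5232 -0.3161  0.3383] F [ 0.46 -0.4   0.23] gap 0.902 q [-0.73  0.59  1.53  0.    1.03 -2.18]
2613 ((523.0994873046875, -316.7048645019531), (42.386207580566406, 42.20354461669922), 29.00520896911621) [0.0719648  0.07506212 0.0761153 ]
```

View pics/w5.png

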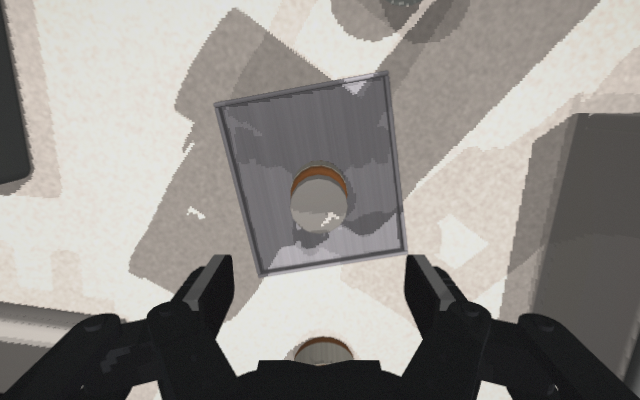

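The jar stands upright near the middle of the tray (cap at (319,205), top at z = 0.075). Next I'll move to the pull.

>>> servo_tool(
  rows=[
    [[5,15,-15],0,0.6],
    [[14,45,-30],0,0.6],
    [[25,85,-40],0,0.6],
    [[36,128,-42],0,0.6],
    [[48,172,-42],0,0.6],
    [[60,215,-42],0,0.6],
    [[71,255,-42],0,0.6],
    [[82,292,-42],0,0.6],
  ],
)

```text
t: 10.4
tcp_pos: [0.4755, -0.0157, 0.386]
tool_rot: [0.057, 0.998, -0.003, 0.005]
force: [0.7, -0.5, 0.8]
finger_gap: 0.798
```

>>> servo_tool(
  rows=[
    [[4,20,0],0,0.6],
    [[8,36,0],0,0.4],
    [[11,46,0],0,0.3],
    [[11,50,0],0,0.3],
    [[11,50,0],0,0.3],
    [[11,50,0],0,0.3],
  ],
)

```text
t: 11.0
tcp_pos: [0.4705, 0.0346, 0.3858]
tool_rot: [0.057, 0.998, -0.003, 0.005]
force: [-0.0, 0.5, -0.5]
finger_gap: 0.654
```

```bash
python3 - <<'E'
from h import *
go(.470,.033,.28,83.0); s=snapshot("wrist"); cv2.imwrite("pics/w6.png",s["image"]); W=world(s); Z=W[...,2]
m=(Z>.1)&(W[...,0]<.492)&(abs(W[...,1]-.033)<.03)&(Z<.13); p=W[m]; v,u=np.where(m); print(m.sum(),cv2.minAreaRect(p[:,:2].astype(np.float32)*1000),np.percentile(p[:,2],[5,50,95]),u.min(),u.max(),v.min(),v.max())
E
```

```text
t 11.0 shift [  1.5  -1.  105.8] turn 0.44 tcp [0.4705 0.0346 0.3858] F [-0.05  0.51 -0.48] gap 0.654 q [-0.16  0.35  1.83 -0.01  0.95 -1.62]
1334 ((474.76806640625, 32.51464080810547), (27.76004409790039, 35.24959182739258), 83.8721694946289) [0.11475826 0.12000426 0.12321011] 301 338 181 226
```

View pics/w6.png

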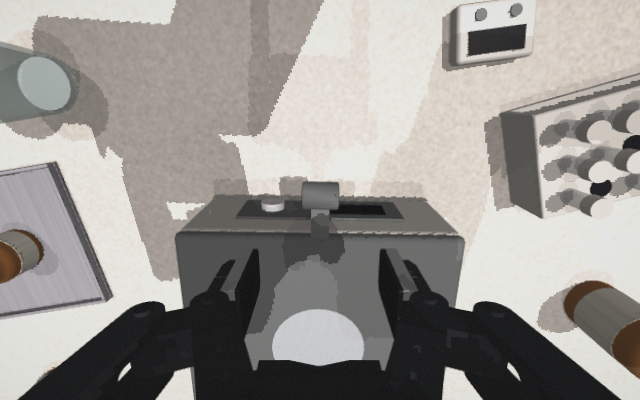

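The barrel is at (320,195), centred between the jaws, and there is a small front knob at (272,206). I'll check how far that knob sticks out and aim the actual grasp point, since the tool is tilted about 0.7°.

```bash
cat >> h.py <<'E'
def gp(x,y,z,jaw=83.0,L=.153):
    "like go, but for the grasp point"
    s=sense(); zt=R.from_quat(s["tool_rot"]).apply([0,0,1]); print("gp now",np.round(s["tcp_pos"]+L*zt,4)); go(*(np.array([x,y,z])-L*zt),jaw)
E
python3 - <<'E'
from h import *
gp(.470,.033,.111); s=snapshot("wrist"); W=world(s)
print(np.round(W[200:214:3,262:286:5],3).tolist())
E
```

```text
gp now [0.472  0.0334 0.2328]
t 11.05 shift [3.300e+00 1.000e-01 1.217e+02] turn 0.42 tcp [0.4705 0.0345 0.3857] F [ 0.42 -0.07 -0.7 ] gap 0.653 q [-0.16  0.35  1.83 -0.01  0.95 -1.62]
[[[0.484, -0.024, 0.054], [0.485, -0.02, 0.054], [0.485, -0.015, 0.054], [0.486, -0.01, 0.054], [0.486, -0.005, 0.054]], [[0.484, -0.023, 0.064], [0.485, -0.018, 0.063], [0.486, -0.014, 0.063], [0.486, -0.009, 0.063], [0.487, -0.004, 0.063]], [[0.488, -0.024, 0.061], [0.487, -0.018, 0.066], [0.487, -0.013, 0.067], [0.488, -0.009, 0.066], [0.49, -0.005, 0.062]], [[0.491, -0.024, 0.061], [0.49, -0.019, 0.066], [0.49, -0.014, 0.067], [0.491, -0.009, 0.066], [0.493, -0.005, 0.062]], [[0.491, -0.023, 0.07], [0.491, -0.018, 0.07], [0.492, -0.014, 0.07], [0.493, -0.009, 0.07], [0.493, -0.005, 0.069]]]
```

The knob's top is at z ≈ 0.067 and the fingertips will stop at about 0.093, so it's clear. Descending.

>>> servo_tool(
  rows=[
    [[1,0,12],0.4,0.06],
    [[2,0,30],0.4,0.06],
    [[3,0,50],0.4,0.06],
    [[3,0,72],0.4,0.06],
    [[3,0,92],0.4,0.06],
    [[3,0,108],0.4,0.06],
    [[3,0,118],0.4,0.06],
    [[3,0,122],0.4,0.06],
  ],
  force=25,
)

```text
t: 11.9
tcp_pos: [0.4687, 0.0335, 0.2627]
tool_rot: [0.061, 0.998, -0.003, 0.004]
force: [0.1, -0.3, -0.4]
finger_gap: 0.533
```

>>> servo_tool(
  rows=[
    [[0,0,0],0,0.06],
    [[0,0,0],0,0.06],
  ],
)

```text
t: 12.1
tcp_pos: [0.469, 0.0333, 0.2631]
tool_rot: [0.062, 0.998, -0.003, 0.005]
force: [-0.1, 0.1, -0.6]
finger_gap: 0.534
```

```bash
python3 - <<'E'
from h import *
gp(.470,.033,.111); s=snapshot("wrist"); cv2.imwrite("pics/w7.png",s["image"]); 
E
```

```text
gp now [0.4704 0.0322 0.1101]
t 12.1 shift [ 0.5  0.7 -0.9] turn -0.06 tcp [0.469  0.0333 0.2631] F [-0.13  0.05 -0.59] gap 0.534 q [-0.17  0.57  1.94 -0.01  0.62 -1.61]
```

View pics/w7.png

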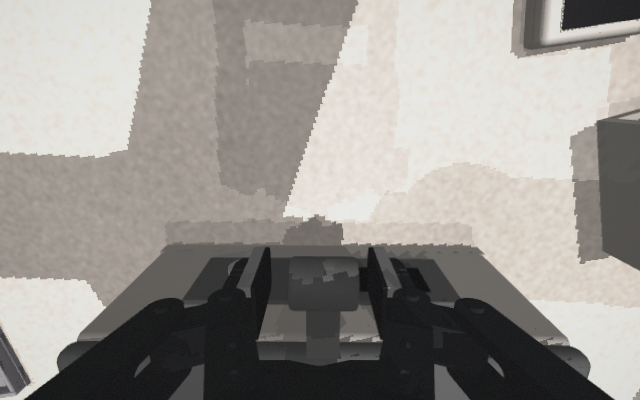

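The barrel at (323,283) sits squarely between the pads, whose inner edges are at u = 270 and 368. Closing.

>>> servo_tool(
  rows=[
    [[0,1,-1],0,-0.1],
    [[0,1,-1],0,-0.25],
    [[0,1,-1],0,-0.35],
    [[0,1,-1],0,-0.45],
    [[0,1,-1],0,-0.55],
    [[0,1,-1],0,-0.7],
    [[0,1,-1],0,-0.7],
    [[0,1,-1],0,-0.7],
  ],
  force=25,
)

```text
t: 12.95
tcp_pos: [0.4694, 0.0348, 0.2646]
tool_rot: [0.062, 0.998, -0.003, 0.006]
force: [0.2, 5.3, 3.4]
finger_gap: 0.323
```

```bash
python3 -c "
from h import *
gp(.470,.033,.111)"
```

```text
gp now [0.471  0.0338 0.1116]
t 12.95 shift [ 0.9 -0.9  0.6] turn -0.1 tcp [0.4694 0.0348 0.2646] F [0.22 5.29 3.44] gap 0.323 q [-0.16  0.57  1.94 -0.01  0.62 -1.6 ]
```

```bash
cat >> h.py <<'E'
P0=np.array([.471,.0338,.1116]); U=np.array([np.cos(np.radians(-7.)),np.sin(np.radians(-7.)),0])
def lid(ths,L=.153):
    s=sense(); M=R.from_quat(s["tool_rot"]); g=s["tcp_pos"]+L*M.apply([0,0,1]); d=g-(P0+.242*U)
    th=np.arctan2(d[2]+.0006*0-(P0[2]-P0[2]) if 0 else g[2]-P0[2],-d@U)
    print("t",round(s["t"],2),"theta",round(th,3),"r",round(np.hypot(g[2]-P0[2],d@U),4),"lat",round(1000*(d@[-U[1],U[0],0]),1),"F",np.round(s["force"],1),"gap",round(s["finger_gap"],3))
    for a in ths: print(round(a,3),np.round(1000*M.inv().apply(P0+.242*(1-np.cos(a))*U+[0,0,.242*np.sin(a)]-g),1).tolist())
E
sed -i 's/g\[2\]-P0\[2\],-d@U)$/&/; s/d\[2\]+.0006\*0-(P0\[2\]-P0\[2\]) if 0 else //' h.py
python3 -c "
from h import *
lid([.01,.025,.045,.065,.085,.105,.125,.14])"
```

```text
t 12.95 theta -0.0 r 0.242 lat 0.0 F [0.2 5.3 3.4] gap 0.323
0.01 [0.0, -0.0, -2.4]
0.025 [-0.1, -0.1, -6.1]
0.045 [-0.3, -0.1, -10.9]
0.065 [-0.6, -0.1, -15.7]
0.085 [-1.1, -0.1, -20.6]
0.105 [-1.6, -0.1, -25.4]
0.125 [-2.2, -0.2, -30.2]
0.14 [-2.7, -0.2, -33.8]
```

>>> servo_tool(
  rows=[
    [[0,0,-2.4],0,-0.7],
    [[0,0,-6],0,-0.7],
    [[-0.3,0,-11],0,-0.7],
    [[-0.6,0,-15.7],0,-0.7],
    [[-1.1,0,-20.6],0,-0.7],
    [[-1.6,0,-25.4],0,-0.7],
    [[-2.2,0,-30.2],0,-0.7],
    [[-2.7,0,-33.8],0,-0.7],
  ],
  force=25,
)

```text
t: 13.75
tcp_pos: [0.4718, 0.0345, 0.2989]
tool_rot: [0.062, 0.998, -0.003, 0.006]
force: [2.4, 2.1, -2.0]
finger_gap: 0.328
```

```bash
python3 - <<'E'
from h import *
lid(np.linspace(.16,.30,8))
E
```

```text
t 13.75 theta 0.142 r 0.242 lat 0.1 F [ 2.4  2.1 -2. ] gap 0.328
0.16 [-0.7, -0.1, -4.2]
0.18 [-1.6, -0.1, -9.0]
0.2 [-2.5, -0.1, -13.7]
0.22 [-3.6, -0.1, -18.4]
0.24 [-4.8, -0.2, -23.1]
0.26 [-6.0, -0.2, -27.8]
0.28 [-7.4, -0.2, -32.5]
0.3 [-8.8, -0.2, -37.1]
```

>>> servo_tool(
  rows=[
    [[-0.7,0,-4.2],0,-0.7],
    [[-1.6,0,-9],0,-0.7],
    [[-2.5,0,-13.7],0,-0.7],
    [[-3.6,0,-18.4],0,-0.7],
    [[-4.8,-0.1,-23.1],0,-0.7],
    [[-6,-0.1,-27.8],0,-0.7],
    [[-7.4,-0.1,-32.5],0,-0.7],
    [[-8.8,-0.1,-37.1],0,-0.7],
  ],
)

```text
t: 14.55
tcp_pos: [0.4801, 0.0335, 0.3364]
tool_rot: [0.062, 0.998, -0.003, 0.006]
force: [1.7, -0.4, -2.2]
finger_gap: 0.327
```

```bash
python3 - <<'E'
from h import *
lid(np.linspace(.32,.46,8))
s=snapshot("wrist"); cv2.imwrite("pics/w8.png",s["image"])
E
```

```text
t 14.55 theta 0.301 r 0.2421 lat -0.0 F [ 1.7 -0.4 -2.2] gap 0.327
0.32 [-1.5, -0.0, -4.3]
0.34 [-3.1, -0.0, -8.8]
0.36 [-4.9, -0.1, -13.3]
0.38 [-6.7, -0.1, -17.8]
0.4 [-8.5, -0.1, -22.3]
0.42 [-10.5, -0.1, -26.7]
0.44 [-12.6, -0.1, -31.1]
0.46 [-14.7, -0.2, -35.4]
```

View pics/w8.png

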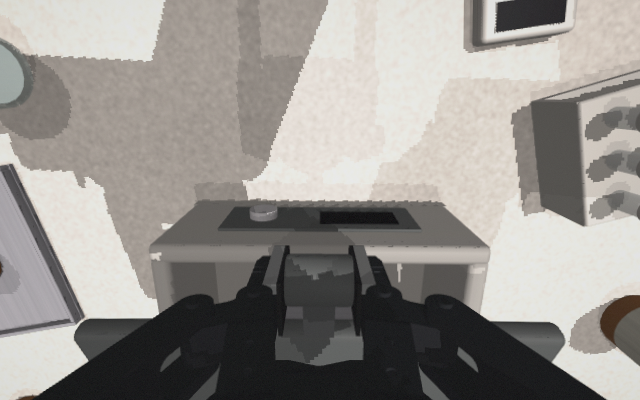

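The barrel is still pinched at (320,280), and the lid is up far enough to show the interior. Continuing along the arc.

>>> servo_tool(
  rows=[
    [[-1.5,0,-4.3],0,-0.7],
    [[-3.1,0,-8.8],0,-0.7],
    [[-4.9,0,-13.3],0,-0.7],
    [[-6.7,0,-17.8],0,-0.7],
    [[-8.5,0,-22.3],0,-0.7],
    [[-10.5,0,-26.7],0,-0.7],
    [[-12.6,0,-31.1],0,-0.7],
    [[-14.7,0,-35.4],0,-0.7],
  ],
)

```text
t: 15.4
tcp_pos: [0.4946, 0.0317, 0.3729]
tool_rot: [0.062, 0.998, -0.003, 0.006]
force: [1.4, -2.2, -2.7]
finger_gap: 0.325
```

```bash
python3 - <<'E'
from h import *
lid(np.linspace(.48,.62,8))
E
```

```text
t 15.4 theta 0.464 r 0.2421 lat -0.1 F [ 1.4 -2.2 -2.7] gap 0.325
0.48 [-1.9, 0.1, -3.4]
0.5 [-4.3, 0.0, -7.7]
0.52 [-6.7, 0.0, -11.9]
0.54 [-9.2, -0.0, -16.0]
0.56 [-11.8, -0.0, -20.1]
0.58 [-14.4, -0.0, -24.1]
0.6 [-17.2, -0.1, -28.1]
0.62 [-20.0, -0.1, -32.1]
```

>>> servo_tool(
  rows=[
    [[-1.9,0,-3.4],0,-0.7],
    [[-4.3,0,-7.7],0,-0.7],
    [[-6.7,-0.1,-11.9],0,-0.7],
    [[-9.2,-0.2,-16],0,-0.7],
    [[-11.8,-0.2,-20.1],0,-0.7],
    [[-14.4,-0.3,-24.1],0,-0.7],
    [[-17.2,-0.3,-28.1],0,-0.7],
    [[-20,-0.4,-32.1],0,-0.7],
  ],
)

```text
t: 16.2
tcp_pos: [0.5141, 0.0292, 0.4055]
tool_rot: [0.062, 0.998, -0.003, 0.005]
force: [1.1, -0.7, -3.0]
finger_gap: 0.325
```

```bash
python3 - <<'E'
from h import *
lid(np.linspace(.64,.78,8))
E
```

```text
t 16.2 theta 0.621 r 0.2421 lat -0.2 F [ 1.1 -0.7 -3. ] gap 0.325
0.64 [-2.8, 0.2, -3.6]
0.66 [-5.8, 0.2, -7.4]
0.68 [-8.8, 0.1, -11.1]
0.7 [-12.0, 0.1, -14.8]
0.72 [-15.2, 0.1, -18.5]
0.74 [-18.4, 0.1, -22.0]
0.76 [-21.8, 0.1, -25.5]
0.78 [-25.2, 0.1, -29.0]
```

>>> servo_tool(
  rows=[
    [[-2.8,0,-3.6],0,-0.7],
    [[-5.8,0,-7.4],0,-0.7],
    [[-8.8,0,-11.1],0,-0.7],
    [[-12,0,-14.8],0,-0.7],
    [[-15.2,-0.1,-18.5],0,-0.7],
    [[-18.4,-0.1,-22],0,-0.7],
    [[-21.8,-0.1,-25.5],0,-0.7],
    [[-25.2,-0.1,-29],0,-0.7],
  ],
)

```text
t: 17.0
tcp_pos: [0.5391, 0.026, 0.4351]
tool_rot: [0.062, 0.998, -0.003, 0.005]
force: [0.8, -2.0, -2.3]
finger_gap: 0.321
```

```bash
python3 - <<'E'
from h import *
lid(np.linspace(.80,.92,8))
s=snapshot("wrist"); np.savez("w9.npz",**s)
s=snapshot("side"); np.savez("s9.npz",**s); s=snapshot("top"); np.savez("t9.npz",**s)
a=cv2.hconcat([np.load("s9.npz")["image"][80:280,240:440],np.load("t9.npz")["image"][100:300,210:410]])
cv2.imwrite("pics/st9.png",cv2.resize(a,None,fx=2,fy=2))
E
```

```text
t 17.0 theta 0.782 r 0.242 lat -0.4 F [ 0.8 -2.  -2.3] gap 0.321
0.8 [-3.2, 0.3, -3.1]
0.817 [-6.2, 0.3, -5.9]
0.834 [-9.3, 0.3, -8.7]
0.851 [-12.4, 0.3, -11.4]
0.869 [-15.6, 0.3, -14.1]
0.886 [-18.8, 0.3, -16.7]
0.903 [-22.1, 0.3, -19.3]
0.92 [-25.4, 0.3, -21.8]
```

View pics/st9.png

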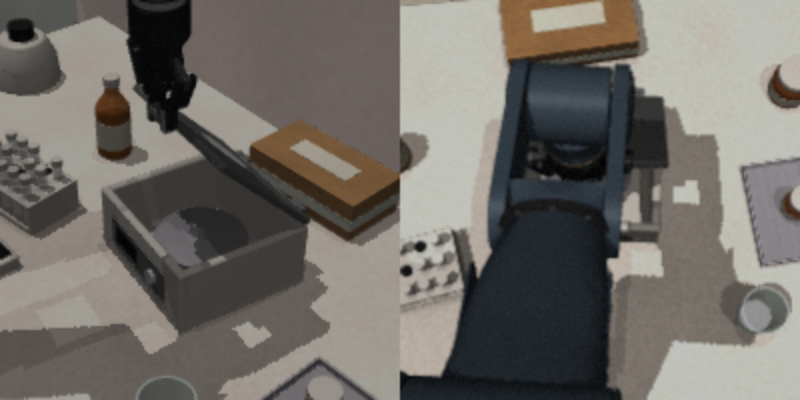

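The lid is held at the pull at about 45°, with the underside visible in the side crop around (355,165). I'll check the angle with a plane fit.

```bash
cat >> h.py <<'E'
def lidfit(s):
    W=world(s); g=W-(P0+.242*U); a=-(g@U); l=g@np.array([-U[1],U[0],0]); h=W[...,2]-.1116
    m=(a>.02)&(a<.23)&(h>.03)&(abs(l)<.112)&(np.hypot(a,h)>.06)&(np.hypot(a,h)<.205)&(abs(np.arctan2(h,a)-.85)<.25)&(abs(l)>.05)
    p=np.c_[a[m],h[m]].astype(np.float32); 
    if len(p)<30: print("few",len(p)); return
    f=cv2.fitLine(p,cv2.DIST_HUBER,0,.001,.001).ravel(); print("lidfit n",len(p),"slope",np.arctan2(f[1],f[0])%np.pi,"offset mm",1000*(f[3]*f[0]-f[2]*f[1]))
E
python3 - <<'E'
from h import *
for f in("s9","t9","w9"): print(f); lidfit(dict(np.load(f+".npz")))
E
```

```text
s9
lidfit n 138 slope 0.7809411 offset mm 1.3385899
t9
lidfit n 399 slope 0.7784419 offset mm 4.2779593
w9
lidfit n 799 slope 0.78579044 offset mm 3.0187294
```

>>> servo_tool(
  rows=[
    [[-3.2,0,-3.1],0,-0.7],
    [[-6.2,0,-5.9],0,-0.7],
    [[-9.3,0,-8.7],0,-0.7],
    [[-12.4,0,-11.4],0,-0.7],
    [[-15.6,0,-14.1],0,-0.7],
    [[-18.8,0,-16.7],0,-0.7],
    [[-22.1,0,-19.3],0,-0.7],
    [[-25.4,0,-21.8],0,-0.7],
  ],
)

```text
t: 17.95
tcp_pos: [0.5643, 0.0229, 0.4574]
tool_rot: [0.062, 0.998, -0.004, 0.006]
force: [0.0, -4.2, -3.0]
finger_gap: 0.323
```

```bash
python3 - <<'E'
from h import *
lid(list(np.linspace(.938,1.025,6))+[1.03])
E
```

```text
t 17.95 theta 0.922 r 0.2419 lat -0.5 F [ 0.  -4.2 -3. ] gap 0.323
0.938 [-3.1, 0.5, -2.3]
0.955 [-6.5, 0.5, -4.7]
0.973 [-10.0, 0.5, -7.1]
0.99 [-13.5, 0.4, -9.4]
1.008 [-17.1, 0.4, -11.6]
1.025 [-20.7, 0.4, -13.8]
1.03 [-21.7, 0.4, -14.4]
```

The plane fits give 0.778–0.786 rad and the arm gives 0.782, so they agree. Going past balance, to about 1.03.

>>> servo_tool(
  rows=[
    [[-3.1,-0.2,-2.3],0,-0.7],
    [[-6.5,-0.3,-4.7],0,-0.7],
    [[-10,-0.4,-7.1],0,-0.7],
    [[-13.5,-0.5,-9.4],0,-0.7],
    [[-17.1,-0.5,-11.6],0,-0.7],
    [[-20.7,-0.5,-13.8],0,-0.7],
    [[-21.7,-0.5,-14.4],0,-0.7],
    [[-21.7,-0.5,-14.4],0,-0.7],
  ],
)

```text
t: 18.75
tcp_pos: [0.5858, 0.0199, 0.4721]
tool_rot: [0.062, 0.998, -0.003, 0.006]
force: [1.2, -0.5, -2.7]
finger_gap: 0.321
```

```bash
python3 - <<'E'
from h import *
lidfit(snapshot("wrist")); lidfit(snapshot("top")); lid([1.02,1.005,.99,.972,.954,.936,.918,.9])
E
```

```text
few 0
lidfit n 169 slope 1.0230991 offset mm 4.146386
t 18.85 theta 1.03 r 0.242 lat -0.7 F [ 1.2 -0.2 -3. ] gap 0.322
1.02 [2.0, 0.7, 1.2]
1.005 [5.1, 0.7, 3.1]
0.99 [8.2, 0.7, 5.0]
0.972 [11.8, 0.7, 7.4]
0.954 [15.4, 0.7, 9.8]
0.936 [19.0, 0.7, 12.3]
0.918 [22.5, 0.7, 14.9]
0.9 [26.0, 0.8, 17.5]
```

The lid is at 1.03 rad by the arm and 1.023 by the camera, about 7° past balance. Easing it back now.

>>> servo_tool(
  rows=[
    [[2,0,1.2],0,-0.7],
    [[5.1,0,3.1],0,-0.7],
    [[8.2,0,5],0,-0.7],
    [[11.8,0,7.4],0,-0.7],
    [[15.4,0.1,9.8],0,-0.7],
    [[19,0.1,12.3],0,-0.7],
    [[22.5,0.2,14.9],0,-0.7],
    [[26,0.2,17.5],0,-0.7],
  ],
)

```text
t: 19.65
tcp_pos: [0.5596, 0.0233, 0.4541]
tool_rot: [0.062, 0.998, -0.003, 0.006]
force: [0.4, -0.5, 0.8]
finger_gap: 0.326
```

```bash
python3 - <<'E'
from h import *
lid([.885,.867,.849,.831,.813,.795,.775,.76])
E
```

```text
t 19.65 theta 0.898 r 0.2423 lat -0.5 F [ 0.4 -0.5  0.8] gap 0.326
0.885 [2.3, 0.5, 2.2]
0.867 [5.7, 0.6, 5.0]
0.849 [9.0, 0.6, 7.8]
0.831 [12.3, 0.6, 10.7]
0.813 [15.5, 0.6, 13.6]
0.795 [18.7, 0.6, 16.6]
0.775 [22.2, 0.6, 19.9]
0.76 [24.7, 0.6, 22.5]
```

>>> servo_tool(
  rows=[
    [[2.3,0,2.2],0,-0.7],
    [[5.7,0,5],0,-0.7],
    [[9,0,7.8],0,-0.7],
    [[12.3,0,10.7],0,-0.7],
    [[15.5,0,13.6],0,-0.7],
    [[18.7,0.1,16.6],0,-0.7],
    [[22.2,0.1,19.9],0,-0.7],
    [[24.7,0.1,22.5],0,-0.7],
  ],
)

```text
t: 20.45
tcp_pos: [0.5348, 0.0265, 0.4309]
tool_rot: [0.062, 0.998, -0.003, 0.005]
force: [-3.1, 1.5, 3.2]
finger_gap: 0.322
```

>>> servo_tool(
  rows=[
    [[0,0,0],0,-0.7],
    [[0,0,0],0,-0.7],
    [[0,0,0],0,-0.7],
    [[0,0,0],0,-0.7],
    [[0,0,0],0,-0.7],
  ],
)

```text
t: 20.95
tcp_pos: [0.5348, 0.0265, 0.4309]
tool_rot: [0.062, 0.998, -0.003, 0.005]
force: [-2.5, 0.4, 3.1]
finger_gap: 0.325
```

```bash
python3 - <<'E'
from h import *
lid([.76]); 
for n in("wrist","top","side"): s=snapshot(n); lidfit(s); np.savez(n+"F.npz",**s)
W=world(dict(np.load("topF.npz"))); Z=W[...,2]
m=(abs(Z-.074)<.01)&(abs(W[...,0]-.523)<.06)&(abs(W[...,1]+.318)<.06); print("jar",m.sum(),W[m].mean(0))
lid([.76]); print(np.abs(sense()["qd"]).max())
a=np.load("sideF.npz")["image"]; cv2.imwrite("pics/F.png",a)
E
```

```text
t 20.95 theta 0.757 r 0.2423 lat -0.3 F [-2.5  0.4  3.1] gap 0.325
0.76 [-0.7, 0.3, -0.4]
lidfit n 794 slope 0.7575011 offset mm 3.5686345
lidfit n 418 slope 0.75098747 offset mm 4.2197704
lidfit n 179 slope 0.7508678 offset mm 1.4072508
jar 152 [ 0.52437342 -0.31594287  0.0731608 ]
t 21.1 theta 0.757 r 0.2422 lat -0.3 F [-1.7  0.4  2. ] gap 0.321
0.76 [-0.7, 0.3, -0.4]
0.0023287296935871585
```

View pics/F.png

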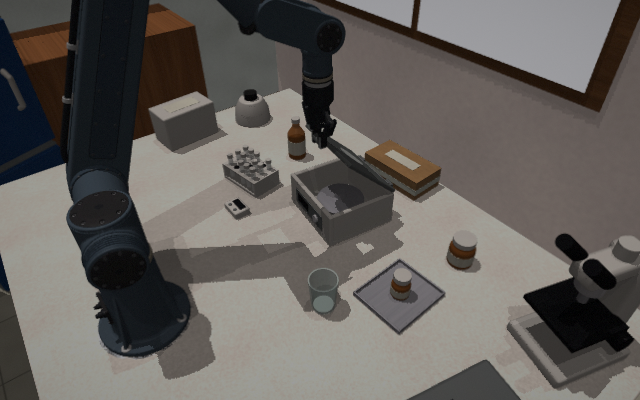

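The jar stands upright in the tray at (401,283). The lid is held by its pull at (325,140), at 0.75–0.757 rad, which is about 8° below balance. The other things on the bench look where they were. Handing in.

```bash
python3 -c "
from station import *
print(sign_off())"
```

```text
the job is handed in; nothing more can be done
None
```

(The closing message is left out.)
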